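# Serve the big gobstopper

### The arm

A 6-joint arm with a two-finger parallel gripper is mounted at the origin on the work surface. World frame = base frame: x ahead of the robot, y to its left, z up, the work surface at z = 0. Lengths are in m, angles in rad, forces in N, time in s.
With the tool pointing down it reaches from about 0.425 to 0.925 m from the base axis. Payload 12.5 kg.
Tool frame: the origin (TCP) lies on the centre line of the jaws, within the pads' length; the fingertips stand 17 mm ahead of it and the grasp point (between the pads) lies 2 mm behind it; z points along the fingers, y is the line along which they close (so a half turn about z gives the same grasp; the last joint's range is limited). The gripper opens to 85 mm and grips with 20 to 120 N. Pads are 22 mm wide; open, the fingers measure 114 mm over their backs; the gripper's body (76 mm by 85 mm) begins 54 mm behind the grasp point. The pads swing forward as they close: fully open they stand 13 mm farther back than shut.
Start: joints at [-1.257, 0.491, 1.559, -0, 1.092, -0.106], TCP at [0.255, -0.571, 0.248] pointing down, gripper open.
Joint ranges: [-3.1, 3.1], [-0.84, 2.19], [0.05, 2.79], [-1.13, 4.28], [0.06, 2.93], [-2.69, 2.69]. Speed limits (rad/s): [2.22, 2.22, 2.79, 3.14, 3.14, 3.14].

### API

Orientations are given as a unit quaternion [x, y, z, w].
In Python, from bench import manip gives the robot as it stands.
- The arm moves only by the tool send_rows, never from a script. Its argument "rows" is text: rows parted by semicolons, each of 7 numbers parted by spaces: the turn, a rotation vector about the tool's x, y, z scaled (see below), then the shift along the tool's x, y, z scaled (see below), then the closure, from -1 (fully open) to 1 (shut), so that 0 is half open. A call has 1 to 12 rows; each row shifts and turns the commanded pose from where the row before left it, along the tool's axes as they then stand; what a row does not reach is not made up. The controller multiplies each number of a shift by 20 cm and each number of a turn by 2 pi rad. A row lasts 1/12 s, in which the tool goes at most 41.7 mm and 7.16 degrees, less where a joint would pass 70% of its speed; a pose out of reach is approached as far as the arm can. A call with a number of a shift or a turn outside -1 to 1 is refused whole. A call with a gripper value outside its range is refused whole. The fingers move at their own pace and stop on an object; "force" is the grip in N (left out, the last holds). Time passes only in rows, so rows that do not move let the fingers close. It gives the time, the measured TCP pose, the force, the opening and the grip force at its end, in the units of the state.
- manip.sense(): the state, without advancing time (a new reading comes with each control period).
- manip.camera(name): name is "scene" or "side" or "wrist"; returns (picture, depth): 420x560x3 uint8, red, green, blue; 420x560 float32, m along the optical axis (not along the pixel's ray), 0 where there is no reading.
- manip.get_calibration(name): a dict with "mtx" (3x3 intrinsics, pixels), "dist" ([k1, k2, p1, p2, k3] as OpenCV has them; the pictures are not rectified), "R" (3x3) and "t" (3): a world point X has camera coordinates R X + t. Camera axes: x right, y down, z forward; pixel columns grow to the right and rows downward; lengths in m; the calibration is good to about 2 mm. A picture is of the moment at which its call begins: read the wrist's pose just before it. get_calibration takes no time and is no camera call; for the wrist camera it gives the pose at the moment of the call.
- manip.finish_job(): hands the job in; it is judged then, once.
The state is a dict: "t": time; "joints": joint angles; "qvel": joint speeds; "effort": joint torques, N m; "ee_pos": TCP position; "tool_rot": TCP orientation; "contact_force": force on the tool from outside, world axes, zero at the start; "torque": the same for the moment, N m; "gripper_width": finger opening in m; "grip_force": force on a finger pad.
Only numpy, scipy, OpenCV 4.12 (cv2) and the standard library are available. Lean on these libraries where they do the work, as an engineer would, in place of code of your own. Each camera call takes 0.05 s, during which the arm holds its last target. There are 200 camera calls.

### The job

On the sweet-shop counter stand two dispensers with sloping chutes; serve the one big gobstopper: on the dispenser that holds the single large ball, press down the free paddle end of the rocking lever with the fingertips so that the gate at its other end lifts and the ball rolls into the tray in front, then let the lever come up again so that the gate is shut. Do not touch the sweets or that gate by hand, keep the gate of the other dispenser shut, and leave everything else on the counter where it stands.

Things in the scene. Friction and masses are not known exactly. Their poses are not given: they have to be found in the camera images.
- big_run: The sweet run, fixed: base board 300x185x12, wooden chute, steel tray, rocking lever. Origin on the counter under the lever's pivot (90 high); +x uphill along the chute (away from the robot at yaw 0), +y from pivot to chute, whose centre line is y=+100, 62 wide; its floor is 70 high at the gate (x=0), climbing 0.2 rad to x=150 (top edge 130). Holds the single large ball; may stand left or right.
- big_pad (a point): Big run: centre of the top face of the lever's paddle (dark wood, 30 along x, 56 along y, 8 thick): 114 from the pivot on the -y side, 98 above the counter at rest. Moves with the lever, about 55 down at full stroke; only the counter is under it. It tilts as it sinks; a tip going straight down at its centre stays on it.
- big_lever (a joint): Big run: lever angle, rad: 0 = gate shut (rest), grows as the paddle goes down and the gate rises, stop at 0.5. A spring shuts it on release; the paddle takes about 2 N to start, 5 N at the stop. The 38 mm ball rolls out by itself from about 0.36 rad on, so press fully and stay until it is in the tray.
- big_gate (a point): Big run: steel gate plate, 5 x 58 x 44 (z from 14 below to 30 above this point), on the far end of the lever from the paddle; this point lies 100 from the pivot, 90 above the counter when shut.
- big_tray (a point): middle of the inner floor of the big run's catch tray, 17 above the counter; inside 95 along x by 62 along y, walls 29 high above that floor, 64 in front of the gate plane.
- gobstopper_center (a point): centre of the one large white ball, 38 in diameter; at the start it lies in the big run's chute against the gate.
- small_run: The other sweet run, fixed: base board 300x185x12, wooden chute, steel tray, rocking lever. Origin on the counter under the lever's pivot (90 high); +x uphill along the chute (away from the robot at yaw 0), +y from pivot to chute, whose centre line is y=+100, 62 wide; its floor is 70 high at the gate (x=0), climbing 0.2 rad to x=150 (top edge 130). Holds three small balls; must stay shut.
- small_pad (a point): Small run: centre of the top face of the lever's paddle (dark wood, 30 along x, 56 along y, 8 thick): 114 from the pivot on the -y side, 98 above the counter at rest. Moves with the lever, about 55 down at full stroke; only the counter is under it. It tilts as it sinks; a tip going straight down at its centre stays on it.
- small_lever (a joint): Small run: lever angle, rad: 0 = gate shut (rest), grows as the paddle goes down and the gate rises, stop at 0.5. A spring shuts it on release; the paddle takes about 2 N to start, 5 N at the stop. 
- mint1_center (a point): centre of small white ball 1, 26 in diameter, queued in the small run's chute.
- mint2_center (a point): centre of small white ball 2, 26 in diameter, queued in the small run's chute.
- mint3_center (a point): centre of small white ball 3, 26 in diameter, queued in the small run's chute.
- can: closed can, diameter 52, 60 high, origin under its centre, stands loose about 110 mm in front of the paddle of the big run; a bystander.
- pot: small jar with lid, diameter 52, 65 high, loose, about 120 mm behind the paddle of the big run; a bystander.
- weight: brass scale weight, diameter 44, 56 high, loose, about 110 mm in front of the paddle of the small run; a bystander.
- bell: counter bell, diameter 68, 55 high, loose, about 120 mm behind the paddle of the small run; a bystander.
- scoop: spoon 200 long, loose, lying at the left side of the counter; a bystander.
- dish: white bowl, diameter 120, 45 high, loose, at the right side; a bystander.
- mug: mug, diameter 76, 85 high, loose, beyond the runs; a bystander.
- gobstopper: the large ball itself (its frame turns as it rolls; use its centre point).
- mint1: small ball 1 itself (its frame turns as it rolls; use its centre point).
- mint2: small ball 2 itself (its frame turns as it rolls; use its centre point).
- mint3: small ball 3 itself (its frame turns as it rolls; use its centre point).
Mind the look-alikes: they are no part of the job. Leave any blue or red look-alike of the gobstopper alone.

How it is judged:
By the outcome, as a careful person would: the job done as asked, in the order asked, and still so for the second after the job is handed in, with the robot touching nothing.
It also fails if it takes over 34 s, if anything falls off the work surface, if the arm or the gripper's body presses on something with over 40 N, if the wrist force passes 120 N, or if a joint passes its speed limit or range.

## Working session

There is one attempt and no reset: what is moved stays moved. The work goes in short steps, Python scripts to look and compute and a tool call to move; the robot and the scene stay as the last step left them, time stands still between calls to the robot, and variables do not carry over. Pictures are saved under pics/ and viewed, at most 10 in all, crops included, and the job is handed in when it is done.

Besides the shell and the picture viewer there is one more tool, called after ">>>" as name(argument=value, ...) on one line, values as JSON. send_rows: Moves the arm, as the interface text tells. Shifts and turns lie within -1 to 1; 1 stands for 20 cm of shift or 2 pi rad of turn. Its arguments: {"type":"object","properties":{"rows":{"type":"string"},"force":{"type":"number"}},"required":["rows"]}

```bash
mkdir -p pics; python3 - <<'E'
from bench import manip
import cv2,numpy as np
print(manip.sense())
for n in ["scene","side"]:
    p,d=manip.camera(n); c=manip.get_calibration(n)
    np.savez(f"pics/{n}0.npz",p=p,d=d,**{k:np.array(c[k]) for k in("mtx","dist","R","t")})
    cv2.imwrite(f"pics/{n}0.png",p[:,:,::-1]); print(n,c)
E
```

```text
{'t': 0.0, 'joints': array([-1.25662097e+00,  4.91543803e-01,  1.55949776e+00,  2.56127203e-05,
        1.09173722e+00, -1.05595315e-01]), 'qvel': array([-1.87064622e-03,  8.27041817e-05, -1.58069329e-03,  6.64671139e-04,
        5.76925523e-04,  1.34710239e-03]), 'effort': array([-1.79729548e-03, -6.18455887e+01, -2.61594433e+01, -2.52577629e-04,
        3.99729121e-03,  3.90009475e-06]), 'ee_pos': array([ 0.2546738 , -0.57049861,  0.24772089]), 'tool_rot': array([ 9.78055871e-01,  2.08341936e-01, -5.04395463e-05, -5.91028752e-04]), 'contact_force': array([-0.18091349,  0.53405489,  0.44417148]), 'torque': array([ 0.01596319,  0.00512781, -0.03078897]), 'grip_force': 0.0, 'gripper_width': 0.08559036329554397}
scene {'mtx': array([[415.11920126,   0.        , 277.32233648],
       [  0.        , 415.11920126, 208.69589518],
       [  0.        ,   0.        ,   1.        ]]), 'dist': array([-0.05594177,  0.        ,  0.        ,  0.        ,  0.        ]), 'R': array([[-0.68711972,  0.72652837,  0.00479815],
       [ 0.51971313,  0.4961161 , -0.69553367],
       [-0.50770538, -0.47542124, -0.71847748]]), 't': array([ 0.36650295, -0.23850174,  1.5142598 ])}
side {'mtx': array([[443.88757191,   0.        , 278.82921014],
       [  0.        , 443.88757191, 215.90040564],
       [  0.        ,   0.        ,   1.        ]]), 'dist': array([0.04252576, 0.        , 0.        , 0.        , 0.        ]), 'R': array([[-0.80604521, -0.59182356, -0.00599941],
       [-0.35976964,  0.49799354, -0.78902994],
       [ 0.46995418, -0.6338354 , -0.61432545]]), 't': array([0.43437712, 0.24981269, 1.2753893 ])}
```

View pics/scene0.png

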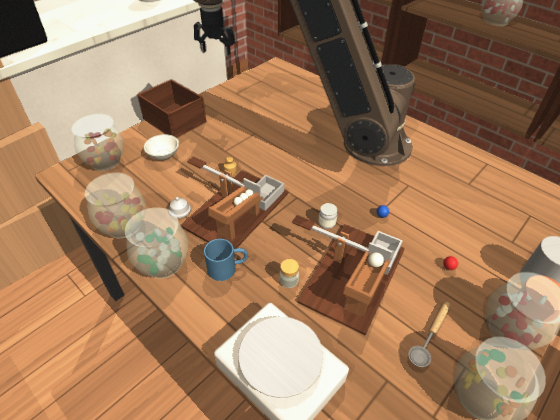

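View pics/side0.png

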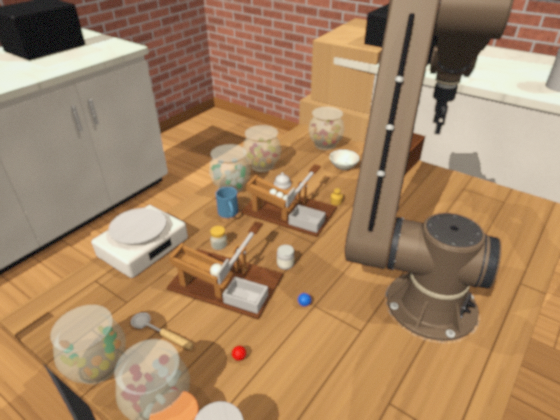

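The scene view shows the big run on the near right, with one large white ball at (376,259) and its paddle at about (308,222). The small run is at (240,200) with three small balls and its paddle at about (198,162). The blue (383,211) and red (451,263) balls are look-alikes and lie loose on the counter. The side view shows the big ball at (217,270). I'll confirm in one enlarged crop.

```bash
cat > h.py <<'E'
import numpy as np,cv2
def load(n): return np.load(f"pics/{n}.npz")
def ray(c,uv):
    x=cv2.undistortPoints(np.array([[uv]],float),c["mtx"],c["dist"])[0,0]
    o=-c["R"].T@c["t"].ravel(); v=c["R"].T@np.array([x[0],x[1],1.]); return o,v
def plane(c,uv,z): o,v=ray(c,uv); return o+v*(z-o[2])/v[2]
def two(c1,a,c2,b):
    o,v=ray(c1,a);p,w=ray(c2,b); s=np.linalg.lstsq(np.c_[v,-w],p-o,rcond=None)[0]
    A,B=o+v*s[0],p+w*s[1]; return (A+B)/2,np.linalg.norm(A-B)
def dep(c,uv):
    o,v=ray(c,uv); u,w=np.round(uv).astype(int); return o+v*c["d"][w,u]
def proj(c,X): return cv2.projectPoints(np.array(X,float).reshape(-1,1,3),cv2.Rodrigues(c["R"])[0],c["t"],c["mtx"],c["dist"])[0][:,0]
E
python3 - <<'E'
from h import *
a,b=load("scene0"),load("side0")
A=cv2.resize(a["p"][190:330,275:415],(560,560),interpolation=2)
B=cv2.resize(b["p"][225:315,165:285],(240*3,180*3),interpolation=2)[:, :]
B=cv2.resize(b["p"][215:315,165:285],None,fx=3,fy=3,interpolation=2)
o=np.zeros((560,800,3),np.uint8);o[:,:440]=A[:,:440];o[:300,440:]=B
cv2.imwrite("pics/crop.png",o[:,:,::-1])
# white ball blobs
for n,c in(("scene",a),("side",b)):
    hsv=cv2.cvtColor(c["p"],cv2.COLOR_RGB2HSV)
    m=((hsv[...,1]<45)&(hsv[...,2]>170)).astype(np.uint8)
    k,_,s,ce=cv2.connectedComponentsWithStats(m)
    for i in range(1,k):
        if 15<s[i,4]<700: print(n,s[i],ce[i].round(1),dep(c,ce[i]).round(3))
E
```

```text
scene [184  12  16  13  86] [190.8  18.3] [-0.102 -1.203  0.104]
scene [363  22   5   5  17] [364.9  24.2] [0.214 0.003 0.498]
scene [167  38   6   7  19] [169.3  40.2] [ 0.045 -1.201  0.038]
scene [66 54 16 12 91] [74.7 59.4] [ 0.527 -1.197  0.114]
scene [ 95 135  14   9  55] [100.8 138.5] [ 0.749 -0.575  0.13 ]
scene [144 134  34  22 533] [160.2 145.2] [ 0.564 -0.549  0.014]
scene [203 165  19  10  50] [211.5 169.5] [ 0.579 -0.233  0.095]
scene [223 174  22  12  52] [233.  179.7] [ 0.568 -0.148  0.099]
scene [244 176  31  22 206] [263.2 186.6] [ 0.466 -0.126  0.016]
scene [262 181  22  27 131] [273.8 194.5] [ 0.485 -0.061  0.038]
scene [235 189  18  15 113] [243.2 196.2] [ 0.596 -0.074  0.101]
scene [168 197  23  21 316] [178.9 207.9] [ 0.718 -0.23   0.033]
scene [321 203  16  25 247] [329.4 212.9] [0.447 0.123 0.062]
scene [125 219  23  36 289] [136.  236.4] [ 0.907 -0.119  0.154]
scene [166 225  14  27 155] [173.  241.2] [ 0.844 -0.063  0.127]
scene [312 226  57  25 161] [339.4 237.5] [0.524 0.213 0.093]
scene [152 228  10   9  52] [157.2 231.9] [ 0.863 -0.094  0.154]
scene [370 
[... 1724 characters left out ...]
.2] [ 0.495 -0.107  0.012]
side [229 233  24  31 110] [240.4 248.4] [0.521 0.217 0.094]
side [213 239  10   7  31] [216.4 241.3] [0.65  0.189 0.036]
side [278 245  16  24 280] [284.4 255.8] [0.421 0.131 0.052]
side [211 260  17  17 112] [217.1 268.4] [0.509 0.331 0.108]
side [446 330   9   7  51] [449.8 333.2] [-0.079  0.081  0.013]
side [ 54 337  20  19 110] [ 62.7 346.9] [0.587 0.738 0.149]
side [117 351  23  43 203] [123.9 375.7] [0.419 0.706 0.15 ]
side [143 354  35  41 415] [162.8 372.6] [0.357 0.655 0.152]
side [156 395   9   9  53] [159.9 398.6] [0.338 0.688 0.119]
side [196 402  47  18 644] [219.2 411.9] [0.214 0.641 0.129]
side [144 404   9  13  61] [147.5 409.9] [0.347 0.715 0.105]
```

View pics/crop.png

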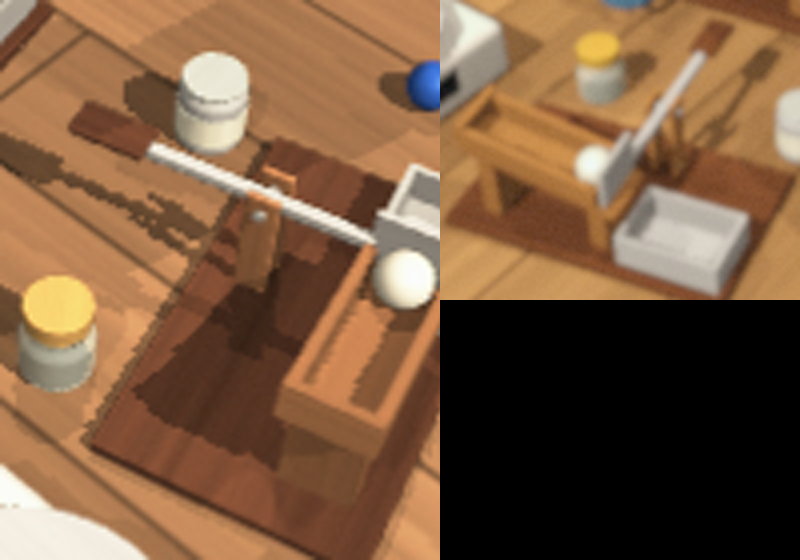

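The crop confirms the target: one large ball behind the gate, with the paddle's dark-wood face at scene ≈(302.5,222) and side ≈(255.7,228). It's the right run because the other chute holds three small balls.

```bash
python3 - <<'E'
from h import *
a,b=load("scene0"),load("side0")
print("two",two(a,(302.8,222.3),b,(255.7,228.3)))
print("plane",plane(a,(302.8,222.3),.098),plane(b,(255.7,228.3),.098))
# dark pad masks filtered by depth height .08-.11
for n,c,(u0,u1,v0,v1) in(("scene",a,(285,320,205,240)),("side",b,(240,270,215,245))):
    P=np.array([[*dep(c,(u,v)),*c["p"][v,u]] for v in range(v0,v1) for u in range(u0,u1)])
    s=P[(P[:,2]>.085)&(P[:,2]<.108)&(P[:,3]<150)&(P[:,3]-P[:,5]>20)]
    r=cv2.minAreaRect((s[:,:2]*1000).astype(np.float32)); print(n,len(s),s[:,:3].mean(0),r,np.median(s[:,2]))
# lever steel & ball axis
print("ball",two(a,(377,259),b,(217.3,268.6)))
d=dep(a,(339,237)); print(d)
for n,c,uv in(("can",a,(328,208)),("pot",a,(290,267)),("mug",a,(222,248))): print(n,dep(c,uv))
from bench import manip
from scipy.spatial.transform import Rotation as R
s=manip.sense();print(R.from_quat(s["tool_rot"]).as_matrix().round(3))
E
```

```text
two (array([0.54755314, 0.10896221, 0.08812432]), np.float64(0.004635110481914815))
plane [0.55324118 0.1119011  0.098     ] [0.53914388 0.12118868 0.098     ]
scene 193 [0.55198136 0.11266316 0.09798394] ((548.58447265625, 121.40461730957031), (33.6586799621582, 77.27656555175781), 15.690109252929688) 0.09847770117343002
side 92 [0.54461977 0.11447813 0.09693773] ((546.02294921875, 116.14262390136719), (26.812877655029297, 54.00735855102539), 13.773893356323242) 0.0971702832135643
ball (array([0.5167022 , 0.32408576, 0.09598978]), np.float64(0.0025831361666944115))
[0.52413756 0.21183552 0.09380277]
can [0.43145249 0.10561082 0.05771721]
pot [0.66744877 0.17042277 0.0656773 ]
mug [ 0.73682764 -0.01217652  0.04738947]
[[ 0.913  0.408 -0.   ]
 [ 0.408 -0.913  0.001]
 [ 0.    -0.001 -1.   ]]
```

Measured pad centre is about (0.549, 0.113, 0.098), with yaw about 14.7°. From that, the predicted ball position is (0.516, 0.326) and the measured one is (0.517, 0.324), so they agree. The can (0.431, 0.106) and pot (0.667, 0.170) also sit where the text says, and the tool's 24° yaw leaves enough clearance. I'll move over with the fingers shut.

>>> send_rows(rows="0 0 0 0.11 -0.1 0 1;0 0 0 0.11 -0.1 0 1;0 0 0 0.11 -0.1 0 1;0 0 0 0.11 -0.1 0 1;0 0 0 0.11 -0.1 0 1;0 0 0 0.11 -0.1 0 1;0 0 0 0.11 -0.1 0 1;0 0 0 0.11 -0.1 0 1;0 0 0 0.11 -0.1 0 1;0 0 0 0.11 -0.1 0 1;0 0 0 0.11 -0.1 0 1;0 0 0 0.11 -0.1 0 1", force=30)

```text
t: 1.1
ee_pos: [0.3982, -0.2425, 0.2482]
tool_rot: [0.978, 0.208, -0.0, -0.0]
contact_force: [0.6, -0.8, -1.3]
gripper_width: 0.0002
grip_force: 0.0
```

>>> send_rows(rows="0 0 0 0.11 -0.1 0 1;0 0 0 0.11 -0.1 0 1;0 0 0 0.11 -0.1 0 1;0 0 0 0.11 -0.1 0 1;0 0 0 0.11 -0.1 0 1;0 0 0 0.11 -0.1 0 1;0 0 0 0.11 -0.1 0 1;0 0 0 0.11 -0.1 0 1;0 0 0 0.11 -0.1 0 1;0 0 0 0.11 -0.1 0 1;0 0 0 0.11 -0.1 0 1;0 0 0 0 0 0 1")

```text
t: 2.1
ee_pos: [0.5306, 0.0591, 0.248]
tool_rot: [0.978, 0.21, 0.0, -0.0]
contact_force: [-0.8, 0.0, 0.4]
gripper_width: -0.0001
grip_force: 0.0
```

>>> send_rows(rows="0 0 0 0.1 -0.1 0 1;0 0 0 0.09 -0.11 0 1;0 0 0 0 0 0 1;0 0 0 0 0 0 1")

```text
t: 2.43
ee_pos: [0.5468, 0.1101, 0.2478]
tool_rot: [0.978, 0.209, -0.0, 0.0]
contact_force: [0.2, -0.4, 0.1]
gripper_width: 0.0001
grip_force: 0.0
```

```bash
python3 - <<'E'
from bench import manip
from h import *
print(manip.sense()["ee_pos"])
c=manip.get_calibration("wrist");p,d=manip.camera("wrist")
np.savez("pics/w.npz",p=p,d=d,**{k:np.array(c[k]) for k in("mtx","dist","R","t")})
c=load("w")
print("expected pad px",proj(c,[.549,.113,.098]),"tip down",proj(c,[.549,.113,.2]))
hsv=cv2.cvtColor(p,cv2.COLOR_RGB2HSV)
V,U=np.nonzero((d>0))
P=np.array([dep(c,(u,v)) for u,v in zip(U[::4],V[::4])]);col=p[V[::4],U[::4]].astype(int)
m=(P[:,2]>.088)&(P[:,2]<.106)&(col[:,0]<150)&(col[:,0]-col[:,2]>20)&(np.hypot(P[:,0]-.549,P[:,1]-.113)<.06)
s=P[m];print(len(s),s.mean(0),cv2.minAreaRect((s[:,:2]*1000).astype(np.float32)))
cv2.imwrite("pics/w.png",p[:,:,::-1])
E
```

```text
[0.54677179 0.11011168 0.24782633]
expected pad px [[273.07653469 197.59405505]] tip down [[272.36244078 244.58602385]]
385 [0.55003847 0.11192858 0.09838327] ((546.7911376953125, 117.84173583984375), (29.941396713256836, 69.17984771728516), 14.35560417175293)
```

View pics/w.png

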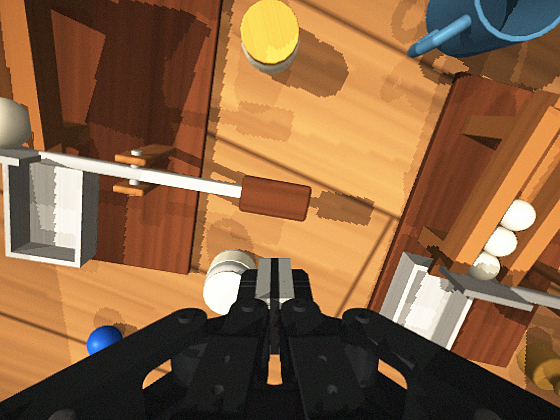

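The wrist view shows the pad centred at about (275,198), which matches the projection. The can at (228,282) and pot at (270,35) are clear of the tool's path. Next I'll correct by 3 mm, descend to just above the pad, then press.

>>> send_rows(rows="0 0 0 0.018 0 0.1 1;0 0 0 0 0 0.12 1;0 0 0 0 0 0.12 1;0 0 0 0 0 0.12 1;0 0 0 0 0 0.1 1;0 0 0 0 0 0.05 1;0 0 0 0 0 0 1;0 0 0 0 0 0 1")

```text
t: 3.15
ee_pos: [0.5503, 0.1102, 0.1266]
tool_rot: [0.978, 0.208, -0.0, 0.0]
contact_force: [-0.4, -0.4, -0.3]
gripper_width: 0.0001
grip_force: 0.0
```

>>> send_rows(rows="0 0 0 0 0 0.02 1;0 0 0 0 0 0.02 1;0 0 0 0 0 0.03 1;0 0 0 0 0 0.03 1;0 0 0 0 0 0.03 1;0 0 0 0 0 0.03 1;0 0 0 0 0 0.03 1;0 0 0 0 0 0.03 1;0 0 0 0 0 0 1")

```text
t: 3.9
ee_pos: [0.5498, 0.1109, 0.081]
tool_rot: [0.978, 0.208, -0.001, -0.0]
contact_force: [0.2, 0.4, 1.5]
gripper_width: -0.0001
grip_force: 0.8
```

>>> send_rows(rows="0 0 0 0 0 0.025 1;0 0 0 0 0 0.025 1;0 0 0 0 0 0.02 1;0 0 0 0 0 0.02 1;0 0 0 0 0 0 1;0 0 0 0 0 0 1")

```text
t: 4.4
ee_pos: [0.5502, 0.1107, 0.0641]
tool_rot: [0.978, 0.208, -0.0, 0.0]
contact_force: [0.1, -1.2, 3.6]
gripper_width: 0.0
grip_force: 1.9
```

```bash
cat > look.py <<'E'
from bench import manip
from h import *
import sys
o=np.zeros((560,800,3),np.uint8)
p,d=manip.camera("scene");q,e=manip.camera("side")
o[:,:440]=cv2.resize(p[190:330,290:400],(440,560),interpolation=2)
o[:300,440:]=cv2.resize(q[215:315,165:285],None,fx=3,fy=3,interpolation=2)
cv2.imwrite(sys.argv[1],o[:,:,::-1]); s=manip.sense();print(s["t"],s["ee_pos"],s["contact_force"])
E
python3 look.py pics/l1.png
```

```text
4.5 [0.55022107 0.11067745 0.06434803] [ 0.96524787 -2.37703773  3.8219182 ]
```

View pics/l1.png

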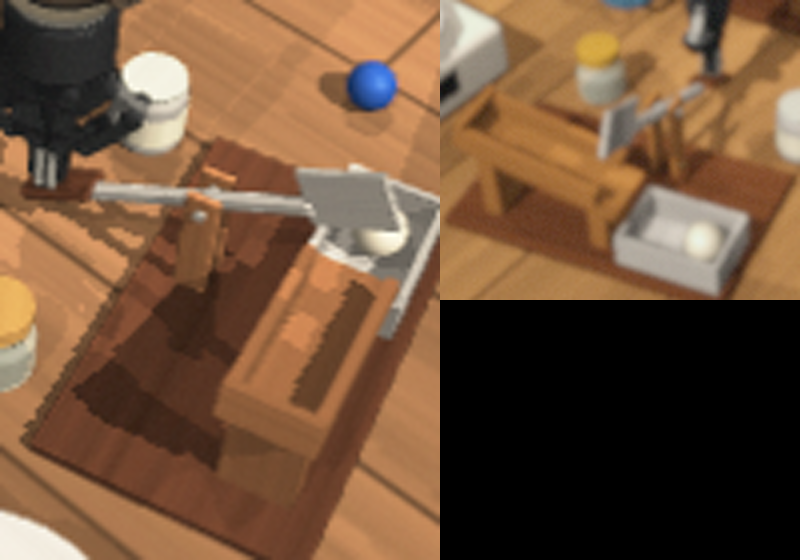

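The gate is lifted and the ball is in the tray, at about (700,238) in the side half of the picture. I'll hold briefly, then let the lever up slowly.

>>> send_rows(rows="0 0 0 0 0 0 1;0 0 0 0 0 0 1;0 0 0 0 0 0 1;0 0 0 0 0 0 1;0 0 0 0 0 0 1;0 0 0 0 0 0 1;0 0 0 0 0 0 1;0 0 0 0 0 0 1;0 0 0 0 0 0 1;0 0 0 0 0 0 1")

```text
t: 5.33
ee_pos: [0.5502, 0.1108, 0.0643]
tool_rot: [0.978, 0.208, 0.0, 0.0]
contact_force: [-0.0, -2.8, 3.3]
gripper_width: -0.0003
grip_force: 2.1
```

>>> send_rows(rows="0 0 0 0 0 -0.02 1;0 0 0 0 0 -0.03 1;0 0 0 0 0 -0.03 1;0 0 0 0 0 -0.03 1;0 0 0 0 0 -0.03 1;0 0 0 0 0 -0.03 1;0 0 0 0 0 -0.03 1;0 0 0 0 0 -0.03 1;0 0 0 0 0 -0.03 1;0 0 0 0 0 -0.03 1;0 0 0 0 0 -0.04 1;0 0 0 0 0 -0.05 1")

```text
t: 6.33
ee_pos: [0.5498, 0.1109, 0.1406]
tool_rot: [0.978, 0.208, -0.001, -0.0]
contact_force: [0.0, -0.3, -0.1]
gripper_width: 0.0003
grip_force: 0.0
```

>>> send_rows(rows="0 0 0 0 0 -0.1 1;0 0 0 0 0 -0.1 1;0 0 0 0 0 -0.12 1;0 0 0 0 0 -0.12 1;0 0 0 0 0 -0.1 1;0 0 0 0 0 0 1;0 0 0 0 0 0 1;0 0 0 0 0 0 1;0 0 0 0 0 0 1;0 0 0 0 0 0 1")

```text
t: 7.17
ee_pos: [0.5499, 0.1108, 0.2474]
tool_rot: [0.978, 0.208, -0.001, -0.0]
contact_force: [-0.6, -0.2, 0.1]
gripper_width: 0.0003
grip_force: 0.0
```

```bash
python3 look.py pics/l2.png; python3 -c "
from bench import manip;import cv2
cv2.imwrite('pics/s2.png',manip.camera('scene')[0][:,:,::-1])"
```

```text
7.2667 [0.55005495 0.1108297  0.24757357] [-0.11844459 -0.00255126  0.22807891]
```

View pics/l2.png

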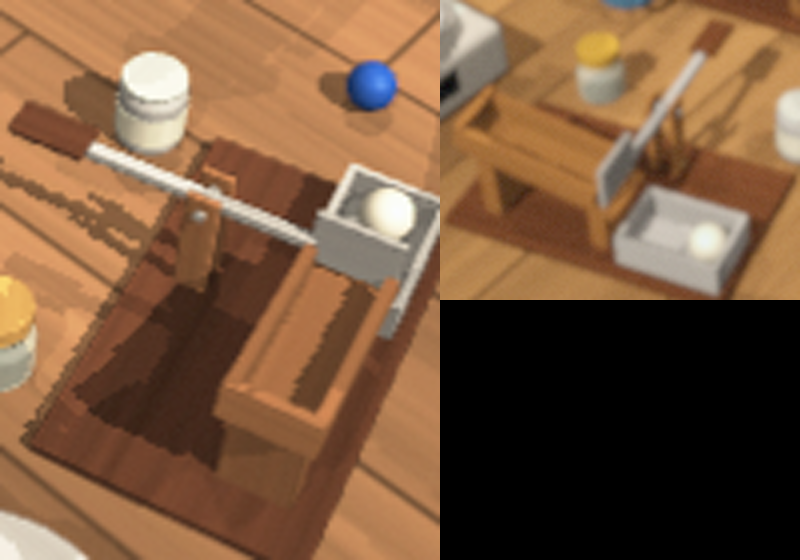

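View pics/s2.png

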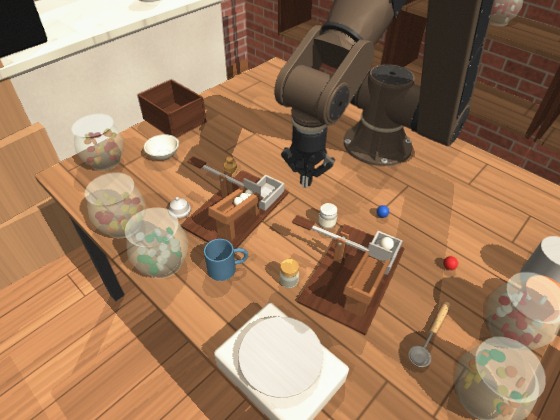

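The ball lies in the tray at scene (387,243), the gate is shut, and the small run still holds its three balls at (243,198). The can, pot and the rest haven't moved, and the arm is clear.

```bash
python3 -c "
from bench import manip
print(manip.finish_job())"
```

```text
the job is handed in; nothing more can be done
None
```

The gobstopper is in the tray, its gate is shut again and the small run stayed shut; nothing else on the counter moved in the final pictures, and I handed the job in at about 7.3 s of the 34 s allowed (no verdict shown).

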